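# Lock the knurled collar onto the socket's spigot and hold it home

### The arm

A 6-joint arm with a two-finger parallel gripper is mounted at the origin on the work surface. World frame = base frame: x ahead of the robot, y to its left, z up, the work surface at z = 0. Lengths are in m, angles in rad, forces in N, time in s.
With the tool pointing down it reaches from about 0.425 to 0.95 m from the base axis. Payload 3.5 kg.
Tool frame: the origin (TCP) lies at the very end of the fingers, on their centre line; the grasp point (between the pads) lies 19 mm behind it (grip_depth is the distance from the TCP to the grasp point, in m); x points along the fingers, z is the direction in which the jaws open and shut, and the axes are right-handed (so a half turn about x gives the same grasp; the last joint's range is limited). The gripper opens to 85 mm and grips with 20 to 120 N. Pads are 22 mm wide; open, the fingers measure 114 mm over their backs; the gripper's body (76 mm by 85 mm) begins 54 mm behind the grasp point. The pads swing forward as they close: fully open they stand 13 mm farther back than shut.
Start: joints at [-1.486, 0.286, 1.577, -0, 1.279, -0.15], TCP at [0.157, -0.656, 0.231] pointing down, gripper open.
Joint ranges: [-2.77, 2.77], [-0.9, 2.22], [0.21, 2.48], [-1.53, 4.67], [0.24, 2.81], [-2.84, 2.84]. Speed limits (rad/s): [2.79, 2.79, 3.14, 3.14, 3.14, 3.14].

### API

Orientations are given as a unit quaternion [x, y, z, w].
In Python, from plant import get_state, read_camera, calibration, sign_off, recognise, grip_depth gives the robot as it stands. The module is installed in compiled form; this text tells all that it offers.
- The arm moves only by the tool servo_tool, never from a script. Its argument "deltas" is a list that holds one entry, the list of rows, each a list of 4 numbers: the shift along the world's x, y, z scaled (see below), then the turn about the world's z scaled (see below). In form: [[[tx, ty, tz, spin], ...]]. A call has exactly 5 rows; each row is the pose to reach, as a shift and turn from the pose commanded when the call began; what a row does not reach only later rows make up. The controller multiplies each number of a shift by 10 cm and each number of a turn by 90 degrees. A row lasts 1/10 s, in which the tool goes at most 50 mm and 8.59 degrees, less where a joint would pass 70% of its speed; a pose out of reach is approached as far as the arm can. A call with a number of a shift or a turn outside -1 to 1 is refused whole. A call with a gripper value outside its range is refused whole. "claw" is the gripper's target within -1 to 1 (fully open at 1, half-way at 0, shut at -1), set as the call begins (left out, the last holds). The fingers move at their own pace and stop on an object; "force" is the grip in N (left out, the last holds). Time passes only in rows, so rows that repeat a pose let the fingers close, or fill a call up. It gives the time, the measured TCP pose, the force and the opening at its end, in the units of the state.
- get_state(): the state, without advancing time (a new reading comes with each control period).
- read_camera(name): name is "scene" or "top" or "wrist"; returns the picture (420x560x3 uint8, blue, green, red); there is no depth.
- calibration(name): a dict with "intrinsics" (3x3 intrinsics, pixels), "dist" ([k1, k2, p1, p2, k3] as OpenCV has them; the pictures are not rectified), "R" (3x3) and "t" (3): a world point X has camera coordinates R X + t; the wrist camera has in their place "T_tool_cam" (4x4, takes a point from camera to tool coordinates, whose origin is the TCP and whose axes are the tool frame's). Camera axes: x right, y down, z forward; pixel columns grow to the right and rows downward; lengths in m; the calibration is good to about 2 mm. A picture is of the moment at which its call begins: read the wrist's pose just before it. calibration takes no time and is no camera call.
- sign_off(): hands the job in, once; it reports no verdict.
Trained networks look in the newest picture that a camera, given by its name, has taken for a name from the list of things; names that differ only in an ending like _2 or _b are one class to them, and where a whole thing is asked for, a point or a joint stands for the part that bears it (a point fixed in the world has none). Each returns a list of dicts, best first, with "p" (0 to 1); they miss things now and then, are a little off and sometimes report something else, mostly with a low value. They report only what shows in the picture. A call takes as long as a camera call. They do not tell look-alikes from the thing itself.
- recognise(camera, query): "at" ([x, y, z] in m, in world coordinates, good to about 4 mm: the middle of the surface that is visible of it).
The state is a dict: "time": time; "qpos": joint angles; "dq": joint speeds; "joint_efforts": joint torques, N m; "eef_pos": TCP position; "tcp_rot": TCP orientation; "contact_force": force on the tool from outside, world axes, zero at the start; "wrist_torque": the same for the moment, N m; "opening": opening from 0.0 (shut) to 1.0 (fully open).
Only numpy, scipy, OpenCV 4.12 (cv2) and the standard library are available. Lean on these libraries where they do the work, as an engineer would, in place of code of your own. Each camera call takes 0.05 s, during which the arm holds its last target. There are 200 camera calls.

### The job

Pick up the loose knurled steel collar and set it upright over the short spigot that stands in the cast-iron socket fitting, then turn it there until the keyways hidden inside it drop over the spigot's cross-pin. Push it down fully home against the sprung ring until it sits flush on the socket, and finish while still holding it pushed home: do not let go. Leave the other fittings where they are.

Things in the scene. Friction and masses are not known exactly. Their poses are not given: they have to be found in the camera images.
- collar_mid (a point): Centre, half-way up, of the loose knurled collar: a round steel sleeve, 50 mm outer diameter, 56 mm high, about 0.42 kg, standing upright on the mat, z up its axis. Outside it is the same all round: grip it at any angle. The spigot passes right through its bore with 2 mm of play all round.
- collar_foot (a point): Centre of the collar's open bottom edge. Four keyways, about 8.5 mm wide, reaching 18.5 mm from the axis, run up inside the wall from this edge along the collar's own +x, -x, +y and -y. They cannot be seen from above: the top 8 mm is a plain ring with a 26 mm hole.
- seat (a point): Point on the axis of the dark cast-iron socket fitting at its seat, the flat top of its round boss (60 mm diameter), 40 mm above the mat; z up. Its flange is 110 x 90 x 12 mm (110 along x), bolted down. Home, the collar's bottom edge is on the seat, its centre 28 mm above this point, and the spigot's tip stands 4 mm out of its top.
- spigot_tip (a point): Tip of the bare steel spigot standing upright on the socket's axis, 60 mm above the seat: 21 mm diameter, nose tapering to 13 mm over the last 12 mm. This point's x and y axes are the flange's; they tell nothing of the cross-pin.
- pin_mid (a point): Centre of the level cross-pin through the spigot: 6 mm diameter, 34 mm long, its top 26 mm above the seat. Its direction round the axis differs every time and is not given by this point's axes. A collar not lined up rests on it, bottom edge 26 mm above the seat; with a keyway (one every 90 degrees) within about 5 degrees of the pin it can drop.
- lifter (a joint): How far the sprung steel ring round the foot of the spigot is pressed down, m: 0 = up, its top 10 mm above the seat; 0.010 = flush with the seat. It pushes the collar up with 8 N at 0 rising to 14 N at 0.010, more than the collar's weight, so a collar that is let go rises again.
- coupler: Bystander: bright zinc gravity coupler, about 105 x 50 x 70 mm, origin at the centre of its underside. Leave alone.
- putlog: Bystander: rust-streaked putlog end, a 48 mm tube with a flat 70 mm wide blade, 193 mm long along its x, origin at its underside. Leave alone.
- protector: Bystander: white plastic tube protector, an open cup 58 mm wide and 65 mm high, origin at the centre of its underside. Leave alone.
- offcut: Bystander: plain smooth thin-walled tube offcut, 48 mm in diameter and 45 mm high (not the collar: no knurling, thin wall), origin at the centre of its underside. Leave alone.
- spanner: Bystander: steel spanner lying flat along its x, origin at its underside. Leave alone.
- wingnut: Bystander: dark iron jack nut, 56 mm round, 30 mm high, with two wings 160 mm across along its x, origin at the centre of its underside. Leave alone.
There are look-alikes about, which are no part of the job. What is shaped like the part that bears collar_mid but turquoise is not meant. Leave any green look-alike of the part that bears seat alone.

How it is judged:
By the outcome, as a careful person would: the job done as asked, in the order asked, and still so for the second after the job is handed in, while the arm keeps its last pose, push and grip.
It also fails if it takes over 58 s, if anything falls off the work surface, if the arm or the gripper's body presses on something with over 40 N, if the wrist force passes 120 N, or if a joint passes its speed limit or range.

## Working session

There is one attempt and no reset: what is moved stays moved. The work goes in short steps, Python scripts to look and compute and a tool call to move; the robot and the scene stay as the last step left them, time stands still between calls to the robot, and variables do not carry over. Pictures are saved under pics/ and viewed, about 8 in all and at most 12, crops included, and the job is handed in when it is done.

Besides the shell and the picture viewer there is one more tool, called after "Emit:" by a JSON object that holds its "fn" and its "kwargs". servo_tool: Moves the arm, as the interface text tells. Its arguments: {"type":"object","properties":{"deltas":{"type":"array"},"claw":{"type":"number"},"force":{"type":"number"}},"required":["deltas"]}

```bash
mkdir -p pics; cat > h.py <<'E'
import numpy as np, cv2
from plant import *
def ray(name,px,st=None):
    c=calibration(name);K=np.array(c["intrinsics"]);d=np.array(c["dist"])
    u=cv2.undistortPoints(np.array([[px]],float),K,d)[0,0];v=np.array([u[0],u[1],1.])
    if name=="wrist":
        from scipy.spatial.transform import Rotation as R
        T=np.array(c["T_tool_cam"]);Rt=R.from_quat(st["tcp_rot"]).as_matrix()
        return Rt@T[:3,3]+st["eef_pos"],Rt@T[:3,:3]@v
    Rm=np.array(c["R"]);return -Rm.T@np.array(c["t"]),Rm.T@v
def proj(name,X,st=None):
    c=calibration(name);K=np.array(c["intrinsics"]);d=np.array(c["dist"])
    if name=="wrist":
        from scipy.spatial.transform import Rotation as R
        T=np.eye(4);T[:3,:3]=R.from_quat(st["tcp_rot"]).as_matrix();T[:3,3]=st["eef_pos"]
        M=np.linalg.inv(T@np.array(c["T_tool_cam"]));Rm,t=M[:3,:3],M[:3,3]
    else: Rm,t=np.array(c["R"]),np.array(c["t"])
    return cv2.projectPoints(np.atleast_2d(np.array(X,float)),cv2.Rodrigues(Rm)[0],t,K,d)[0][:,0]
def tri(rs):
    A=0;b=0
    for o,v in rs:
        v=v/np.linalg.norm(v);P=np.eye(3)-np.outer(v,v);A=A+P;b=b+P@o
    return np.linalg.solve(A,b)
def plane(r,z): o,v=r; return o+v*(z-o[2])/v[2]
E
python3 - <<'E'
from h import *
np.set_printoptions(precision=4,suppress=True)
s=get_state();print(s["eef_pos"],s["tcp_rot"],s["contact_force"],s["opening"],grip_depth if not callable(grip_depth) else grip_depth())
for n in("scene","top"):
    im=read_camera(n);cv2.imwrite(f"pics/{n}0.png",im)
    for q in("collar_mid","seat","spigot_tip","offcut","coupler","putlog","protector","spanner","wingnut"):
        for d in recognise(n,q): 
            if d["p"]>.15: print(n,q,np.array(d["at"]),round(d["p"],2),proj(n,d["at"])[0].round())
a=cv2.imread("pics/scene0.png");b=cv2.imread("pics/top0.png")
c=np.hstack([a,b]);cv2.imwrite("pics/both.png",cv2.resize(c,(800,300),interpolation=cv2.INTER_AREA))
print(get_state()["time"])
E
```

```text
[ 0.157  -0.6558  0.2299] [ 0.4386  0.5557 -0.4374  0.5545] [-0.7086  0.5022 -0.0546] 0.9987806634793862 0.0187
scene collar_mid [0.5455 0.1922 0.0435] 0.8 [331. 212.]
scene collar_mid [0.4912 0.1144 0.0455] 0.73 [304. 201.]
scene seat [ 0.7453 -0.1759  0.021 ] 0.7 [213. 276.]
scene seat [ 0.5991 -0.1771  0.017 ] 0.64 [213. 237.]
scene seat [ 0.4361 -0.2069  0.0181] 0.6 [205. 200.]
scene seat [0.7682 0.0789 0.0089] 0.42 [305. 280.]
scene spigot_tip [ 0.5959 -0.174   0.0134] 0.94 [215. 237.]
scene spigot_tip [ 0.4366 -0.2093  0.021 ] 0.73 [204. 200.]
scene offcut [0.6294 0.0048 0.0293] 0.84 [274. 239.]
scene offcut [ 0.5968 -0.1706  0.0119] 0.58 [216. 238.]
scene coupler [0.5398 0.3938 0.0315] 0.85 [392. 210.]
scene putlog [ 0.5698 -0.4344  0.0371] 0.79 [126. 231.]
scene protector [ 0.4756 -0.0004  0.0436] 0.59 [269. 200.]
scene protector [0.628  0.001  0.0333] 0.21 [273. 238.]
scene spanner [0.7643 0.082  0.0081] 0.68 [306. 279.]
scene wingnut [ 0.7468 -0.1791  0.0245] 0.83 [211. 276.]
top collar_mid [0.5249 0.1879 0.0548] 0.62 [227. 229.]
top collar_mid [0.4811 0.1185 0.0556] 0.55 [248. 242.]
top seat [ 0.5746 -0.1696  0.0116] 0.76 [333. 216.]
top seat [ 0.4214 -0.2098  0.012 ] 0.73 [346. 261.]
top spigot_tip [ 0.5767 -0.1707  0.0141] 0.86 [333. 215.]
top spigot_tip [ 0.421  -0.2071  0.0145] 0.69 [345. 261.]
top coupler [0.5337 0.4008 0.029 ] 0.67 [166. 228.]
top putlog [ 0.5759 -0.1697  0.0109] 0.71 [333. 216.]
top putlog [ 0.527  -0.436   0.0292] 0.56 [412. 229.]
top protector [ 0.5698 -0.171   0.0131] 0.62 [333. 217.]
top protector [0.4596 0.0075 0.0202] 0.51 [281. 249.]
top spanner [0.751  0.0878 0.0105] 0.52 [259. 166.]
top spanner [0.462  0.0047 0.0241] 0.52 [282. 249.]
top wingnut [ 0.7291 -0.1726  0.0321] 0.91 [334. 171.]
1.0
```

View pics/top0.png

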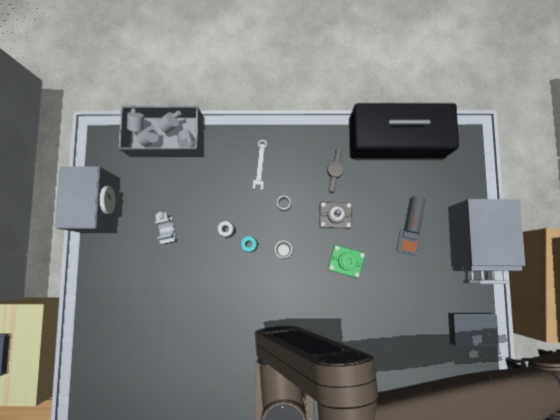

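View pics/scene0.png

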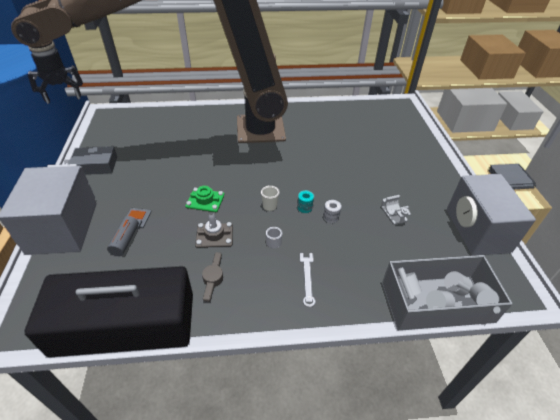

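Candidates in the top picture:
- **Collar:** the steel ring at (226,229) is the collar. The turquoise one at (249,243) is the look-alike. The ring at (284,202) is the thin-walled offcut, and (283,249) is the white protector.
- **Socket:** the dark one at (336,213) is meant. The green one at (347,261) is not.

One enlarged crop will confirm this.

```bash
python3 - <<'E'
from h import *
np.set_printoptions(precision=4,suppress=True)
a=cv2.imread("pics/scene0.png");b=cv2.imread("pics/top0.png")
A=cv2.resize(a[170:270,180:360],(792,440)[:2],interpolation=cv2.INTER_CUBIC)[:300] if 0 else cv2.resize(a[185:250,190:350],(800,325),interpolation=cv2.INTER_CUBIC)
B=cv2.resize(b[195:250,205:365],(800,275),interpolation=cv2.INTER_CUBIC)
cv2.imwrite("pics/crop1.png",np.vstack([A,B]))
for n,ps,pt in(("collar top ctr",(333,206),(226,229)),("spigot",(213,221),(337,213))):
    print(n,tri([ray("scene",ps),ray("top",pt)]), plane(ray("top",pt),.056),plane(ray("top",pt),.1),plane(ray("scene",ps),.056),plane(ray("scene",ps),.1))
E
```

```text
collar top ctr [0.527  0.196  0.0513] [0.5259 0.1914 0.056 ] [0.5217 0.185  0.1   ] [0.5317 0.1985 0.056 ] [0.5757 0.1845 0.1   ]
spigot [ 0.5775 -0.1754  0.0661] [ 0.5789 -0.1784  0.056 ] [ 0.5729 -0.1728  0.1   ] [ 0.568 -0.175  0.056] [ 0.6101 -0.1697  0.1   ]
```

View pics/crop1.png

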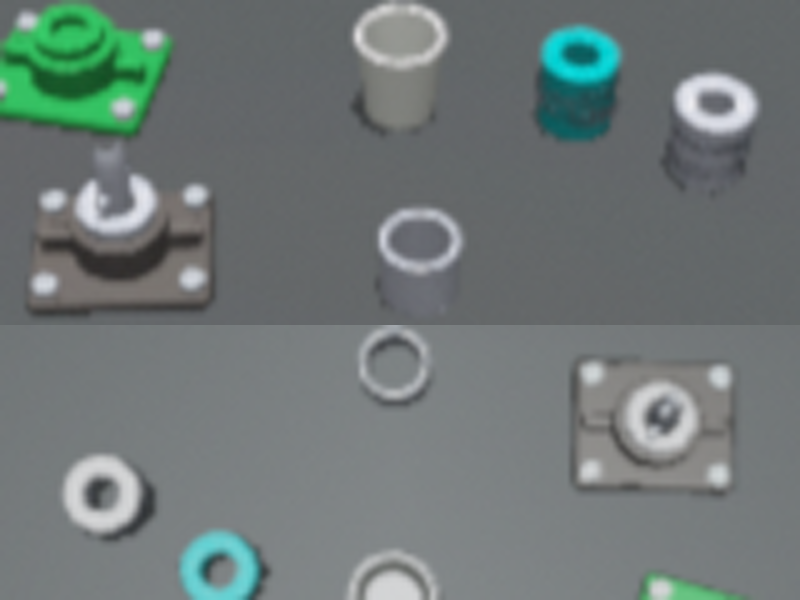

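Confirmed: the knurled bright collar is at far right of the crop, about (333,206) in scene and (226,229) in top. The dark socket with spigot is at scene (213,221), top (337,213). The turquoise and green ones are the look-alikes. Next I move above the socket so the wrist camera can see the pin.

```bash
python3 - <<'E'
from h import *
from scipy.spatial.transform import Rotation as R
np.set_printoptions(precision=4,suppress=True)
c=calibration("wrist");print(np.array(c["T_tool_cam"]),np.array(c["intrinsics"]))
s=get_state();print(R.from_quat(s["tcp_rot"]).as_matrix())
o,v=ray("wrist",(280,210),s);print(o-s["eef_pos"],v)
print(tri([ray("scene",(212,214)),ray("top",(338,212.4))]),tri([ray("scene",(333,205.6)),ray("top",(225.6,228.6))]))
E
```

```text
[[-0.0001 -0.2579  0.9662 -0.1424]
 [ 0.0001 -0.9662 -0.2579  0.0659]
 [ 1.      0.0001  0.0001  0.0005]
 [ 0.      0.      0.      1.    ]] [[299.2856   0.     284.948 ]
 [  0.     299.2856 207.6269]
 [  0.       0.       1.    ]]
[[ 0.      0.9726  0.2326]
 [-0.0001  0.2326 -0.9726]
 [-1.      0.      0.0001]]
[0.0642 0.0149 0.1424] [-0.2621 -0.0458 -0.9641]
[ 0.5756 -0.1754  0.0939] [0.528  0.1962 0.054 ]
```

Emit:
{"fn": "servo_tool", "kwargs": {"deltas": [[[0.2,0.2,0.1,0],[0.4,0.4,0.2,0],[0.6,0.6,0.3,0],[0.8,0.8,0.4,0],[1,1,0.5,0]]], "claw": 1, "force": 60}}

```text
time: 1.5
eef_pos: [0.2577, -0.5556, 0.2818]
tcp_rot: [0.438, 0.555, -0.438, 0.555]
contact_force: [-0.1, -1.2, 0.6]
opening: 1.003
```

Emit:
{"fn": "servo_tool", "kwargs": {"deltas": [[[0.2,0.2,0.1,0],[0.4,0.4,0.2,0],[0.6,0.6,0.3,0],[0.8,0.8,0.4,0],[1,1,0.5,0]]]}}

```text
time: 2.0
eef_pos: [0.3578, -0.4555, 0.3319]
tcp_rot: [0.438, 0.555, -0.438, 0.555]
contact_force: [-0.5, 0.9, -0.2]
opening: 1.004
```

Emit:
{"fn": "servo_tool", "kwargs": {"deltas": [[[0.2,0.2,0,0],[0.4,0.4,0,0],[0.6,0.6,0,0],[0.8,0.8,0,0],[1,1,0,0]]]}}

```text
time: 2.5
eef_pos: [0.4578, -0.3555, 0.3315]
tcp_rot: [0.438, 0.555, -0.438, 0.555]
contact_force: [0.4, -0.0, 0.1]
opening: 1.0
```

Emit:
{"fn": "servo_tool", "kwargs": {"deltas": [[[0.2,0.2,0,0],[0.4,0.4,-0.1,0],[0.6,0.6,-0.2,0],[0.6,0.8,-0.3,0],[0.6,1,-0.4,0]]]}}

```text
time: 3.0
eef_pos: [0.5175, -0.2555, 0.2908]
tcp_rot: [0.438, 0.555, -0.438, 0.555]
contact_force: [-0.4, 0.4, -0.2]
opening: 1.0
```

Emit:
{"fn": "servo_tool", "kwargs": {"deltas": [[[0.2,0.2,-0.2,0],[0.4,0.4,-0.3,0],[0.6,0.6,-0.4,0],[0.6,0.8,-0.5,0],[0.6,0.8,-0.5,0]]]}}

```text
time: 3.5
eef_pos: [0.576, -0.1737, 0.2391]
tcp_rot: [0.437, 0.557, -0.437, 0.554]
contact_force: [0.6, 0.3, 0.2]
opening: 1.003
```

```bash
python3 - <<'E'
from h import *
np.set_printoptions(precision=4,suppress=True)
s=get_state();print(s["eef_pos"],s["time"])
im=read_camera("wrist");cv2.imwrite("pics/w1.png",im)
import json;json.dump({k:list(s[k]) for k in("eef_pos","tcp_rot")},open("s1.json","w"))
for q in("spigot_tip","pin_mid","seat"):
    for d in recognise("wrist",q): print(q,np.array(d["at"]),round(d["p"],2),proj("wrist",d["at"],s)[0].round())
P=proj("wrist",[[.576,-.175,z] for z in(.1,.063,.04)],s);print(P)
u,v=P[1].astype(int);u0=max(u-110,0);v0=max(v-85,0)
print(u0,v0);cv2.imwrite("pics/w1c.png",cv2.resize(im[v0:v0+150,u0:u0+200],None,fx=4,fy=4,interpolation=cv2.INTER_CUBIC))
E
```

```text
[ 0.576  -0.1737  0.2391] 3.5
spigot_tip [ 0.5889 -0.1723  0.0087] 0.94 [286. 171.]
spigot_tip [ 0.4344 -0.2045  0.0194] 0.94 [283. 288.]
pin_mid [ 0.4397 -0.2041  0.0187] 0.77 [283. 285.]
pin_mid [ 0.5841 -0.1773  0.0116] 0.66 [289. 176.]
pin_mid [0.5355 0.1739 0.007 ] 0.32 [  8. 148.]
seat [ 0.4392 -0.207   0.0196] 0.86 [285. 286.]
seat [ 0.5893 -0.1699  0.0125] 0.66 [285. 171.]
[[286.1531 198.1831]
 [286.1283 190.3146]
 [286.1154 186.2405]]
176 105
```

View pics/w1c.png

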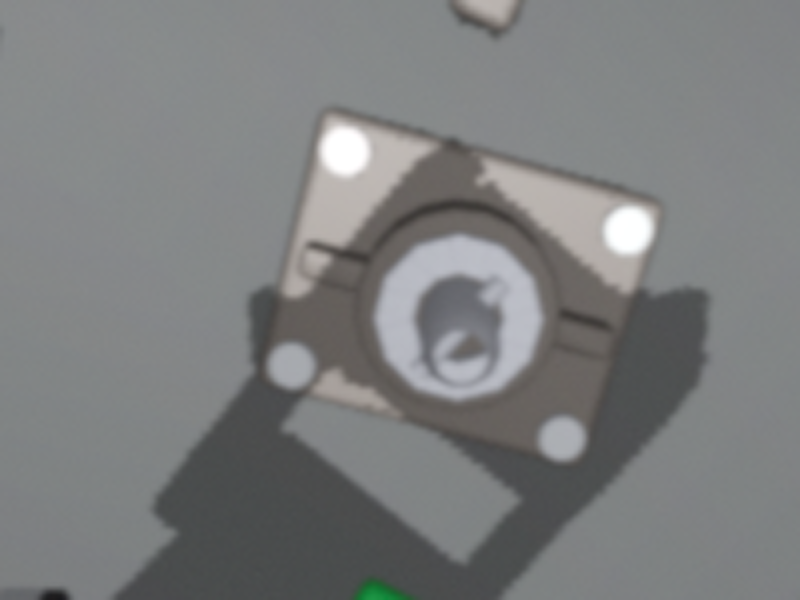

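The wrist crop shows the dark socket with its bright sprung ring centred at (459,317) and the spigot tip at (462,357). The pin ends stick out at upper right (495,290) and faintly at lower left (418,362). I'll compute the axis and the pin direction.

```bash
python3 - <<'E'
from h import *
import json
np.set_printoptions(precision=4,suppress=True)
s=json.load(open("s1.json"));f=lambda x,y:ray("wrist",(176+x/4-.4,105+y/4-.4),s)
print("tip",plane(f(462,357),.1),"ring",plane(f(459,317),.05),"tip tri top",tri([f(462,357),ray("top",(338,212.4)),ray("scene",(212,214))]))
b=np.array([plane(f(*p),.012) for p in((344,150),(628,230),(562,438),(291,366))]);print("bolts ctr",b.mean(0),"flange yaw",np.degrees(np.arctan2(*(b[1]-b[0])[[1,0]])))
A=plane(f(495,290),.063);B=plane(f(418,362),.063);c=plane(f(459,317),.05)
for e in(A,B): print(e,np.linalg.norm((e-c)[:2]),np.degrees(np.arctan2(e[1]-c[1],e[0]-c[0])))
d=A-B;print("pin",np.degrees(np.arctan2(d[1],d[0])),np.linalg.norm(d))
# top-view collar
print(tri([ray("scene",(333,205.6)),ray("top",(225.6,228.6))]))
E
```

```text
tip [ 0.5813 -0.1786  0.1   ] ring [ 0.5817 -0.1785  0.05  ] tip tri top [ 0.5774 -0.1766  0.094 ]
bolts ctr [ 0.5803 -0.1786  0.012 ] flange yaw -91.84587535128452
[ 0.5934 -0.1854  0.063 ] 0.013579116658412502 -30.288923212941025
[ 0.5693 -0.1699  0.063 ] 0.01509928726351235 145.14498062794945
pin -32.69305388225803 0.02865570371127756
[0.528  0.1962 0.054 ]
```

Emit:
{"fn": "servo_tool", "kwargs": {"deltas": [[[-0.1,0.2,0,0.04],[-0.2,0.4,0,0.08],[-0.3,0.6,0,0.12],[-0.4,0.8,0,0.16],[-0.5,1,0,0.2]]]}}

```text
time: 4.2
eef_pos: [0.5267, -0.077, 0.2424]
tcp_rot: [0.346, 0.616, -0.346, 0.618]
contact_force: [0.2, 0.4, 0.4]
opening: 0.997
```

Emit:
{"fn": "servo_tool", "kwargs": {"deltas": [[[0,0.2,0,0.04],[0,0.4,0,0.08],[0,0.6,0,0.12],[0,0.8,0,0.16],[0,1,0,0.2]]]}}

```text
time: 4.7
eef_pos: [0.5273, 0.0231, 0.2425]
tcp_rot: [0.245, 0.663, -0.245, 0.664]
contact_force: [-0.3, 0.5, -0.3]
opening: 0.996
```

Emit:
{"fn": "servo_tool", "kwargs": {"deltas": [[[0,0.2,0,0],[0,0.4,0,0],[0,0.6,0,0],[0,0.8,0,0],[0,1,0,0]]]}}

```text
time: 5.2
eef_pos: [0.5275, 0.1232, 0.2424]
tcp_rot: [0.246, 0.662, -0.245, 0.664]
contact_force: [1.0, 0.9, -0.4]
opening: 1.0
```

Emit:
{"fn": "servo_tool", "kwargs": {"deltas": [[[0,0.2,0,0],[0,0.4,-0.1,0],[0,0.6,-0.2,0],[0,0.7,-0.3,0],[0,0.7,-0.3,0]]]}}

```text
time: 5.7
eef_pos: [0.5264, 0.1935, 0.21]
tcp_rot: [0.244, 0.664, -0.245, 0.663]
contact_force: [-0.3, -0.7, -0.3]
opening: 1.001
```

```bash
python3 - <<'E'
from h import *
from scipy.spatial.transform import Rotation as R
np.set_printoptions(precision=4,suppress=True)
s=get_state();print(s["eef_pos"],s["time"],s["qpos"],R.from_quat(s["tcp_rot"]).as_matrix()[:,2])
im=read_camera("wrist");cv2.imwrite("pics/w2.png",im)
import json;json.dump({k:list(s[k]) for k in("eef_pos","tcp_rot")},open("s2.json","w"))
for q in("collar_mid",):
    for d in recognise("wrist",q): print(q,np.array(d["at"]),round(d["p"],2),proj("wrist",d["at"],s)[0].round())
P=proj("wrist",[.528,.195,.056],s);print(P)
u,v=P[0].astype(int);u0=max(u-120,0);v0=max(v-80,0)
print(u0,v0);cv2.imwrite("pics/w2c.png",cv2.resize(im[v0:v0+200,u0:u0+260],None,fx=3,fy=3,interpolation=cv2.INTER_CUBIC))
E
```

```text
[0.5264 0.1935 0.21  ] 5.7 [ 0.1714  0.0558  1.8795 -0.0002  1.2088  0.8786] [ 0.7602 -0.6496 -0.0014]
collar_mid [0.482  0.1189 0.0507] 0.97 [298. 269.]
collar_mid [0.5275 0.1943 0.0543] 0.96 [285. 193.]
collar_mid [0.7442 0.0866 0.0071] 0.38 [493. 133.]
[[284.5283 192.1407]]
164 112
```

View pics/w2c.png

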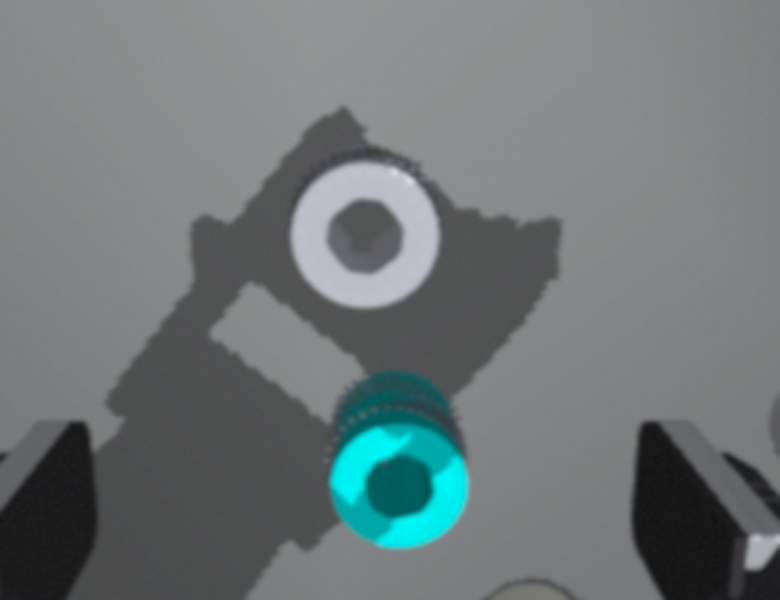

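The steel collar is at crop (365,234), i.e. wrist pixel about (285.3,189.7). The turquoise one is nearer the bottom of the crop and is left alone.

```bash
python3 - <<'E'
from h import *
import json
np.set_printoptions(precision=4,suppress=True)
s=json.load(open("s2.json"));r=ray("wrist",(164+365/3-.4,112+234/3-.4),s)
print(plane(r,.056),tri([r,ray("top",(225.6,228.6)),ray("scene",(333,205.6))]),get_state()["eef_pos"])
E
```

```text
[0.5303 0.1965 0.056 ] [0.5289 0.1961 0.0544] [0.5272 0.1928 0.2114]
```

Emit:
{"fn": "servo_tool", "kwargs": {"deltas": [[[0.03,0.03,-0.2,0],[0.03,0.03,-0.4,0],[0.03,0.03,-0.6,0],[0.03,0.03,-0.8,0],[0.03,0.03,-1,0]]]}}

```text
time: 6.3
eef_pos: [0.531, 0.1955, 0.1117]
tcp_rot: [0.246, 0.662, -0.245, 0.664]
contact_force: [0.2, 0.3, 0.0]
opening: 0.998
```

Emit:
{"fn": "servo_tool", "kwargs": {"deltas": [[[0,0,-0.2,0],[0,0,-0.4,0],[0,0,-0.6,0],[0,0,-0.8,0],[0,0,-0.98,0]]]}}

```text
time: 6.8
eef_pos: [0.531, 0.1954, 0.0134]
tcp_rot: [0.246, 0.663, -0.245, 0.664]
contact_force: [0.5, 0.1, -0.2]
opening: 0.999
```

Emit:
{"fn": "servo_tool", "kwargs": {"deltas": [[[0,0,0,0],[0,0,0,0],[0,0,0,0],[0,0,0,0],[0,0,0,0]]], "claw": -1, "force": 80}}

```text
time: 7.3
eef_pos: [0.5317, 0.1966, 0.0153]
tcp_rot: [0.245, 0.662, -0.244, 0.664]
contact_force: [-0.2, -1.4, 4.3]
opening: 0.561
```

Emit:
{"fn": "servo_tool", "kwargs": {"deltas": [[[0,0,0,0],[0,0,0,0],[0,0,0,0],[0,0,0,0],[0,0,0,0]]]}}

```text
time: 7.8
eef_pos: [0.5317, 0.1966, 0.0153]
tcp_rot: [0.245, 0.662, -0.245, 0.664]
contact_force: [-0.2, -0.8, 6.7]
opening: 0.561
```

Emit:
{"fn": "servo_tool", "kwargs": {"deltas": [[[0,0,0.15,0],[0,0,0.35,0],[0,0,0.55,0],[0,0,0.8,0],[0,0,1,0]]]}}

```text
time: 8.3
eef_pos: [0.5292, 0.1966, 0.1141]
tcp_rot: [0.245, 0.664, -0.245, 0.663]
contact_force: [0.4, 0.1, -3.2]
opening: 0.56
```

Emit:
{"fn": "servo_tool", "kwargs": {"deltas": [[[0,-0.2,0.2,0],[0,-0.4,0.4,0],[0,-0.6,0.5,0],[0,-0.8,0.5,0],[0,-1,0.5,0]]]}}

```text
time: 8.8
eef_pos: [0.5291, 0.096, 0.1634]
tcp_rot: [0.245, 0.664, -0.245, 0.663]
contact_force: [0.0, 0.1, -4.3]
opening: 0.561
```

Emit:
{"fn": "servo_tool", "kwargs": {"deltas": [[[0,-0.2,0,0],[0,-0.4,0,0],[0.1,-0.6,0,0],[0.2,-0.8,0,0],[0.3,-1,0,0]]]}}

```text
time: 9.3
eef_pos: [0.5591, -0.0039, 0.1626]
tcp_rot: [0.245, 0.664, -0.245, 0.663]
contact_force: [0.6, 0.2, -3.7]
opening: 0.56
```

Emit:
{"fn": "servo_tool", "kwargs": {"deltas": [[[0.1,-0.2,0,0],[0.2,-0.4,0,0],[0.2,-0.6,0,0],[0.2,-0.8,0,0],[0.2,-0.9,0,0]]]}}

```text
time: 9.8
eef_pos: [0.5791, -0.0944, 0.1626]
tcp_rot: [0.245, 0.664, -0.245, 0.662]
contact_force: [0.5, -0.4, -3.9]
opening: 0.558
```

Emit:
{"fn": "servo_tool", "kwargs": {"deltas": [[[0,-0.2,0,0],[0,-0.4,0,0],[0,-0.6,0,0],[0,-0.85,0,0],[0,-0.85,0,0]]]}}

```text
time: 10.3
eef_pos: [0.5795, -0.1805, 0.163]
tcp_rot: [0.246, 0.663, -0.246, 0.663]
contact_force: [-0.2, 0.4, -3.6]
opening: 0.56
```

```bash
python3 - <<'E'
from h import *
np.set_printoptions(precision=4,suppress=True)
s=get_state();print(s["eef_pos"],s["time"],s["qpos"],s["contact_force"],s["opening"])
im=read_camera("wrist");cv2.imwrite("pics/w3.png",im)
import json;json.dump({k:list(s[k]) for k in("eef_pos","tcp_rot")},open("s3.json","w"))
z=s["eef_pos"][2]+.0413
print("expected collar top px for centre at TCP xy",proj("wrist",[*s["eef_pos"][:2],z],s), "spigot",proj("wrist",[.5813,-.1786,.1],s))
cv2.imwrite("pics/w3c.png",cv2.resize(im[120:320,150:410],None,fx=3,fy=3,interpolation=cv2.INTER_CUBIC))
E
```

```text
[ 0.5795 -0.1805  0.163 ] 10.3 [-0.4685  0.2026  1.807  -0.0009  1.1323  0.2419] [-0.1779  0.4266 -3.5946] 0.559582685199638
expected collar top px for centre at TCP xy [[282.7062 304.5785]] spigot [[283.918  218.3892]]
```

View pics/w3c.png

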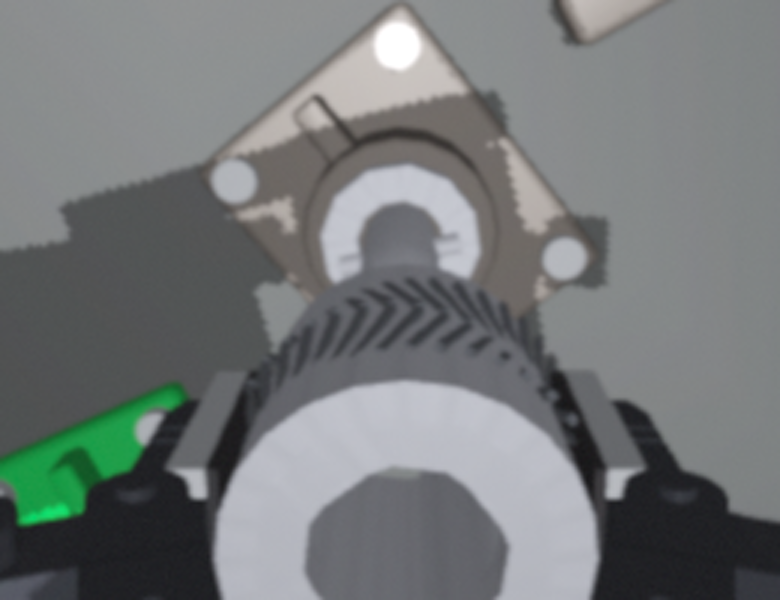

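The collar hangs level in the jaws, its hole centre at about crop (406,551). The pin ends show at (348,257) and (447,240) beside the spigot. I'll work out the centring error within this view.

```bash
python3 - <<'E'
from h import *
import json
np.set_printoptions(precision=4,suppress=True)
s=json.load(open("s3.json"));f=lambda x,y:ray("wrist",(150+x/3-.35,120+y/3-.35),s)
z=s["eef_pos"][2]+.0413
c0=np.array([*s["eef_pos"][:2],z]);t=np.linspace(0,6.283,200)
ring=lambda c,r:np.c_[c[0]+r*np.cos(t),c[1]+r*np.sin(t),0*t+c[2]]
best=min(((lambda p:(np.abs(np.array([p[0][:,0].min()*3-450+1,p[0][:,0].max()*3-450+1,p[0][:,1].min()*3-360+1,p[1][:,0].min()*3-450+1,p[1][:,0].max()*3-450+1,p[1][:,1].min()*3-360+1])-[215,600,382,305,508,467]).sum(),dx,dy))([proj("wrist",ring(c0+[dx,dy,0],r),s) for r in(.025,.013)]) for dx in np.arange(-.004,.0041,.0005) for dy in np.arange(-.004,.0041,.0005)))
print("collar err/offset from TCP",best)
A,B=plane(f(447,240),.063),plane(f(348,257),.063);d=A-B
print("pin mid",(A+B)/2,np.linalg.norm(d),np.degrees(np.arctan2(d[1],d[0])))
print("boss ring ctr",plane(f(401,243),.05),"spigot at pin",plane(f(400,248),.063))
E
```

```text
collar err/offset from TCP (np.float64(10.651534279547604), np.float64(0.0), np.float64(-0.0015))
pin mid [ 0.5817 -0.1756  0.063 ] 0.027987792696681356 -30.646607185739477
boss ring ctr [ 0.5814 -0.1774  0.05  ] spigot at pin [ 0.5824 -0.176   0.063 ]
```

Emit:
{"fn": "servo_tool", "kwargs": {"deltas": [[[0.02,0.035,-0.1,0],[0.02,0.035,-0.25,0],[0.02,0.035,-0.4,0],[0.02,0.035,-0.45,0],[0.02,0.035,-0.5,0]]]}}

```text
time: 10.85
eef_pos: [0.5814, -0.1742, 0.1116]
tcp_rot: [0.245, 0.664, -0.245, 0.663]
contact_force: [0.2, 0.1, -3.7]
opening: 0.557
```

Emit:
{"fn": "servo_tool", "kwargs": {"deltas": [[[0,0,-0.04,0],[0,0,-0.08,0],[0,0,-0.12,0],[0,0,-0.16,0],[0,0,-0.16,0]]]}}

```text
time: 11.35
eef_pos: [0.5817, -0.1748, 0.0967]
tcp_rot: [0.245, 0.664, -0.245, 0.663]
contact_force: [-0.3, 0.2, -3.7]
opening: 0.558
```

Emit:
{"fn": "servo_tool", "kwargs": {"deltas": [[[0,0,-0.03,0],[0,0,-0.06,0],[0,0,-0.1,0],[0,0,-0.13,0],[0,0,-0.13,0]]]}}

```text
time: 11.85
eef_pos: [0.5816, -0.1747, 0.0835]
tcp_rot: [0.245, 0.664, -0.245, 0.663]
contact_force: [0.4, -0.3, -3.4]
opening: 0.556
```

Emit:
{"fn": "servo_tool", "kwargs": {"deltas": [[[0,0,-0.01,0],[0,0,-0.02,0],[0,0,-0.03,0],[0,0,-0.03,0],[0,0,-0.03,0]]]}}

```text
time: 12.35
eef_pos: [0.5821, -0.175, 0.0814]
tcp_rot: [0.245, 0.663, -0.245, 0.663]
contact_force: [0.1, 0.2, -3.5]
opening: 0.559
```

Emit:
{"fn": "servo_tool", "kwargs": {"deltas": [[[0,0,-0.01,0],[0,0,-0.02,0],[0,0,-0.03,0],[0,0,-0.03,0],[0,0,-0.03,0]]]}}

```text
time: 12.85
eef_pos: [0.5825, -0.1751, 0.0806]
tcp_rot: [0.245, 0.663, -0.245, 0.663]
contact_force: [-3.7, 0.8, 8.0]
opening: 0.555
```

Emit:
{"fn": "servo_tool", "kwargs": {"deltas": [[[-0.01,0,0,0.02],[-0.01,0,0,0.04],[-0.01,0,0,0.06],[-0.01,0,0,0.08],[-0.01,0,0,0.1]]]}}

```text
time: 13.35
eef_pos: [0.5821, -0.1754, 0.0796]
tcp_rot: [0.191, 0.68, -0.192, 0.682]
contact_force: [0.0, -1.5, -1.0]
opening: 0.558
```

Emit:
{"fn": "servo_tool", "kwargs": {"deltas": [[[0,0,0,0.02],[0,0,0,0.04],[0,0,0,0.06],[0,0,0,0.08],[0,0,0,0.1]]]}}

```text
time: 13.85
eef_pos: [0.581, -0.175, 0.0779]
tcp_rot: [0.138, 0.694, -0.138, 0.694]
contact_force: [-0.6, -0.2, -3.4]
opening: 0.556
```

Emit:
{"fn": "servo_tool", "kwargs": {"deltas": [[[0,0,-0.01,0],[0,0,-0.02,0],[0,0,-0.03,0],[0,0,-0.03,0],[0,0,-0.03,0]]]}}

```text
time: 14.35
eef_pos: [0.581, -0.1749, 0.0752]
tcp_rot: [0.138, 0.693, -0.138, 0.693]
contact_force: [-0.5, 0.4, -3.6]
opening: 0.562
```

Emit:
{"fn": "servo_tool", "kwargs": {"deltas": [[[0,0,-0.01,0],[0,0,-0.02,0],[0,0,-0.03,0],[0,0,-0.04,0],[0,0,-0.05,0]]]}}

```text
time: 14.85
eef_pos: [0.5811, -0.1749, 0.0702]
tcp_rot: [0.138, 0.693, -0.138, 0.693]
contact_force: [-0.2, -0.0, -2.4]
opening: 0.559
```

Emit:
{"fn": "servo_tool", "kwargs": {"deltas": [[[0,0,-0.01,0],[0,0,-0.02,0],[0,0,-0.03,0],[0,0,-0.03,0],[0,0,-0.03,0]]]}}

```text
time: 15.35
eef_pos: [0.5811, -0.1749, 0.0673]
tcp_rot: [0.138, 0.693, -0.138, 0.693]
contact_force: [0.3, -0.0, -3.9]
opening: 0.559
```

Dropped in: the bottom edge is about 14 mm below the pin top with no load. Now against the sprung ring.

Emit:
{"fn": "servo_tool", "kwargs": {"deltas": [[[0,0,-0.01,0],[0,0,-0.02,0],[0,0,-0.03,0],[0,0,-0.04,0],[0,0,-0.05,0]]]}}

```text
time: 15.85
eef_pos: [0.5812, -0.175, 0.0634]
tcp_rot: [0.138, 0.694, -0.138, 0.693]
contact_force: [-4.5, 0.3, 5.0]
opening: 0.558
```

Emit:
{"fn": "servo_tool", "kwargs": {"deltas": [[[0,0,-0.01,0],[0,0,-0.02,0],[0,0,-0.03,0],[0,0,-0.04,0],[0,0,-0.05,0]]]}}

```text
time: 16.35
eef_pos: [0.5812, -0.175, 0.0586]
tcp_rot: [0.138, 0.694, -0.138, 0.693]
contact_force: [-5.2, 2.0, 8.4]
opening: 0.563
```

Emit:
{"fn": "servo_tool", "kwargs": {"deltas": [[[-0.01,0,-0.01,0],[-0.01,0,-0.02,0],[-0.01,0,-0.03,0],[-0.01,0,-0.04,0],[-0.01,0,-0.04,0]]]}}

```text
time: 16.85
eef_pos: [0.5812, -0.1751, 0.0554]
tcp_rot: [0.138, 0.693, -0.138, 0.694]
contact_force: [-4.0, 3.1, 9.9]
opening: 0.562
```

Emit:
{"fn": "servo_tool", "kwargs": {"deltas": [[[0,0,-0.01,0],[0,0,-0.02,0],[0,0,-0.02,0],[0,0,-0.02,0],[0,0,-0.02,0]]]}}

```text
time: 17.35
eef_pos: [0.5812, -0.1751, 0.0552]
tcp_rot: [0.138, 0.693, -0.138, 0.694]
contact_force: [-7.4, 4.1, 18.1]
opening: 0.562
```

Emit:
{"fn": "servo_tool", "kwargs": {"deltas": [[[-0.01,0.01,-0.01,0],[-0.01,0.01,-0.01,0],[-0.01,0.01,-0.01,0],[-0.01,0.01,-0.01,0],[-0.01,0.01,-0.01,0]]]}}

```text
time: 17.85
eef_pos: [0.5812, -0.175, 0.0552]
tcp_rot: [0.138, 0.692, -0.139, 0.695]
contact_force: [-6.7, 1.9, 18.6]
opening: 0.56
```

Emit:
{"fn": "servo_tool", "kwargs": {"deltas": [[[0,0,0,0],[0,0,0,0],[0,0,0,0],[0,0,0,0],[0,0,0,0]]]}}

```text
time: 18.35
eef_pos: [0.5812, -0.1751, 0.0552]
tcp_rot: [0.138, 0.692, -0.139, 0.695]
contact_force: [-6.3, 2.5, 18.3]
opening: 0.557
```

```bash
python3 - <<'E'
from h import *
s=get_state();print(s["eef_pos"],s["contact_force"],s["wrist_torque"],s["opening"],s["time"])
w=read_camera("wrist");a=read_camera("scene")
W=cv2.resize(w[150:390,130:430],(560,448));S=cv2.resize(a[185:265,180:250],(240,274),interpolation=cv2.INTER_CUBIC)
o=np.zeros((448,800,3),np.uint8);o[:,:560]=W;o[:274,560:]=S;cv2.imwrite("pics/end.png",o)
E
```

```text
[ 0.58117028 -0.17505191  0.05523221] [-6.31326573  2.49494239 18.29328706] [ 0.60622696  1.40166074 -0.00273363] 0.5567355283537353 18.35
```

View pics/end.png

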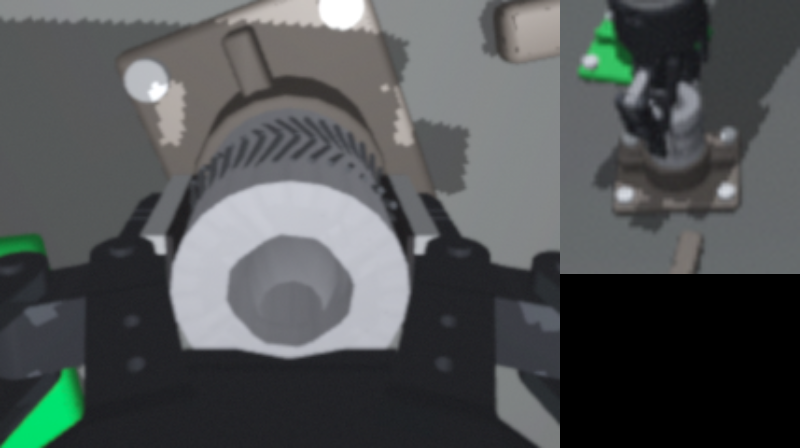

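The view shows the collar level and down on the boss. The spigot's 13 mm tip at (290,307) sits slightly below the hole centre (290,292), as expected when it stands about 4 mm above the collar top. The TCP stopped hard at 0.0552 m, which puts the bottom edge at 0.040 m, with 18 N of push and a firm grip.

```bash
python3 -c "
from plant import *
sign_off();s=get_state();print(s['eef_pos'],s['contact_force'],s['time'])"
```

```text
the job is handed in; nothing more can be done
the job is handed in; nothing more can be done
```

The collar is home on the socket, and I handed the job in while still holding it pushed down. The sign-off gave no verdict.

- **What I did:** I gripped the knurled steel collar and set it over the spigot of the dark socket until it rested on the cross-pin, at tool height (TCP z) 0.0806 m. I then turned it about 18° under light push, the keyways dropped over the pin, and I pushed it down against the sprung ring.
- **Seating:** The tool stopped hard at 0.0552 m, where the force jumped from 10 N to 18 N within 0.2 mm. That puts the collar's bottom edge at about 0.040 m, the seat height, assuming it did not slip in the jaws. The last wrist picture agrees, with the spigot tip standing slightly out of the collar's top.
- **At hand-in:** The push was about 18 N with the jaws closed at 80 N, at 18.4 s on the clock.
- **Disagreements:** The wrist views of the spigot axis differed by 2–3 mm between positions. A side load of about 6–7 N remained at the end.
- **Other fittings:** I did not touch any of them. My path stayed clear of them, but I did not take a last overall picture to check.

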